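Sweep the broken clay chips into the dustpan

TASK

Take the wooden scraper out of its caddy and use it to sweep all four loose chips of broken clay along the bench, round the cups, up over the sill into the dustpan; then stand the scraper upright in its caddy again, its foot on the caddy's floor, and let go. Move the chips with the scraper only: do not touch them with the gripper or arm, nor toss or lift them off the bench, and do not shift or tip the cups, jar, flask, bowl or mug.

Things in the scene. Friction and masses are not known exactly. Their poses are not given: they have to be found in the camera images.
- scraper: Wooden scraper, starts standing in the caddy, handle up. Blade 66 wide (y) x 10 thick (x) x 40 high, centred on the origin; at both ends a 6 wide lip, blade-high, runs forward to x = +21: the +x side is a shallow scoop, 54 between lips. Handle: bar 14 thick (x) x 26 wide (y) over the blade's middle, z = 38 to 168. Origin at the bottom edge under blade and handle; z up along the handle.
- scraper_foot (a point): Middle of the scraper's footprint (26 x 66), 8 mm in front (+x) of the scraper's origin, at the level of its bottom edge.
- caddy: Fixed open-topped wooden box that holds the scraper: outside 66 (x) x 102 (y) x 50 high, walls and floor 6 thick, inside 54 x 90. Origin at the centre of its underside.
- caddy_in (a point): Centre of the caddy's inner floor, 6 mm above the bench; axes as the caddy's.
- pan: Fixed steel dustpan, open mouth towards its -x. A ramp 157 wide rises from the bench at x = -75 to a sill 6 high at x = -35; behind it the flat floor (2 thick) runs to the back wall at x = +75. Side walls (30 high, 3 thick) at y = +-78 from x = -55 back; wooden handle stub behind, to x = +174. Origin on the bench at the middle of the pan.
- pan_in (a point): The pan's floor at its middle (2 mm above the bench), axes as the pan's: pieces lie in the pan when x is between the sill (-35) and the back wall (+75).
- shard_a: Loose chip of fired clay, about 30 x 25 x 16 high. Origin at the centre of its underside, z up as built.
- shard_b: Loose chip of fired clay, stepped, about 27 x 24 x 22 high. Origin at the centre of its underside, z up as built.
- shard_c: Loose curved chip of fired clay (piece of a foot ring), about 36 x 18 x 18 high. Origin at the centre of its underside, z up as built.
- shard_d: Loose eight-sided chip of fired clay, about 30 across x 18 high. Origin at the centre of its underside, z up as built.
- cup_a: Fired clay cup standing among the chips, 56 across x 50 high; leave alone. Origin at the centre of its underside, z up as built.
- cup_b: Second such cup, 56 across x 50 high; leave alone. Origin at the centre of its underside, z up as built.
- jar: Closed white jar, 60 across x 75 high, beyond the dustpan; leave alone. Origin at the centre of its underside, z up as built.
- flask: Fired clay gourd flask, 68 across x 100 high, at the far right; leave alone. Origin at the centre of its underside, z up as built.
- bowl: Blue bowl, 84 across x 45 high, at the far side; leave alone. Origin at the centre of its underside, z up as built.
- mug: White mug, 72 across x 85 high with a handle at +y, at the far left; leave alone. Origin at the centre of its underside, z up as built.
Mind the look-alikes: they are no part of the job. Leave any blue look-alike of the scraper alone.

How it is judged:
On the way, in this order (a step that is already met when the one before it is completed fails the run):
1. the scraper is lifted out of its caddy (z of scraper_foot in the frame of caddy_in above 0.05 m), for 0.1 s.
2. all four chips are in the dustpan while the scraper is away from the caddy (x of shard_a in the frame of pan_in between -0.03 and 0.078 m and y of shard_a in the frame of pan_in between -0.078 and 0.078 m and z of each of shard_a, shard_b, shard_c, shard_d in the frame of pan_in below 0.04 m and x of shard_b in the frame of pan_in between -0.03 and 0.078 m and y of shard_b in the frame of pan_in between -0.078 and 0.078 m and x of shard_c in the frame of pan_in between -0.03 and 0.078 m and y of shard_c in the frame of pan_in between -0.078 and 0.078 m and x of shard_d in the frame of pan_in between -0.03 and 0.078 m and y of shard_d in the frame of pan_in between -0.078 and 0.078 m and horizontal distance between scraper_foot and caddy_in above 0.08 m), for 0.2 s.
At the end, for the whole second after the job is handed in: All four chips rest in the dustpan, centres past the sill (pan x over -30 mm), between the walls, under 40 mm above its floor. The scraper stands at rest in the caddy: foot within 25 mm of its middle and 10 mm of its floor, leaning less than 0.15 rad (x of shard_a in the frame of pan_in between -0.03 and 0.078 m and y of shard_a in the frame of pan_in between -0.078 and 0.078 m and z of each of shard_a, shard_b, shard_c, shard_d in the frame of pan_in below 0.04 m and x of shard_b in the frame of pan_in between -0.03 and 0.078 m and y of shard_b in the frame of pan_in between -0.078 and 0.078 m and x of shard_c in the frame of pan_in between -0.03 and 0.078 m and y of shard_c in the frame of pan_in between -0.078 and 0.078 m and x of shard_d in the frame of pan_in between -0.03 and 0.078 m and y of shard_d in the frame of pan_in between -0.078 and 0.078 m and horizontal distance between scraper_foot and caddy_in below 0.025 m and z of scraper_foot in the frame of caddy_in below 0.01 m and angle between scraper's own z axis and vertical below 0.15 rad and linear speed of each of shard_a, shard_b, shard_c, shard_d, scraper below 0.02 m/s); the robot touches nothing.
It fails at once if the gripper or arm touches a chip (contact force between any of the fingers, the arm and shard_a above 0.3 N or contact force between any of the fingers, the arm and shard_b above 0.3 N or contact force between any of the fingers, the arm and shard_c above 0.3 N or contact force between any of the fingers, the arm and shard_d above 0.3 N).
It fails at once if a chip is tossed or lifted more than 60 mm off the bench (height (world z) of any of shard_a, shard_b, shard_c, shard_d above 0.06 m).
It fails at once if a cup, the jar, flask, bowl or mug is shifted more than 15 mm or tipped more than 0.3 rad (distance of any of cup_a, cup_b, jar, flask, bowl, mug from where it was at the start of the episode above 0.015 m or angle between any of cup_a, cup_b, jar, flask, bowl, mug's own z axis and vertical above 0.3 rad).
It also fails if it takes over 72 s, if anything falls off the work surface, if the arm or the gripper's body presses on something with over 40 N, if the wrist force passes 120 N, or if a joint passes its speed limit or range.

ROBOT

A 6-joint arm with a two-finger parallel gripper is mounted at the origin on the work surface. World frame = base frame: x ahead of the robot, y to its left, z up, the work surface at z = 0. Lengths are in m, angles in rad, forces in N, time in s.
With the tool pointing down it reaches from about 0.25 to 0.775 m from the base axis. Payload 4 kg.
Tool frame: the origin (TCP) lies midway between the tips of the shut fingers; the grasp point (between the pads) lies 19 mm behind it; z points along the fingers, y is the line along which they close (so a half turn about z gives the same grasp; the last joint's range is limited). The gripper opens to 94 mm and grips with 3 to 60 N. Pads are 16 mm wide; open, the fingers measure 119 mm over their backs; the gripper's body (75 mm by 177 mm) begins 78 mm behind the grasp point.
Start: joints at [1.03, 0.087, 1.371, -0, 1.684, -0.103], TCP at [0.233, 0.498, 0.206] pointing down, gripper open.
Joint ranges: [-3.1, 3.1], [-0.76, 2.03], [0.27, 2.55], [-1.08, 4.22], [0.17, 2.65], [-2.57, 2.57]. Speed limits (rad/s): [2.79, 2.79, 3.14, 3.14, 3.14, 3.14].

INTERFACE

Orientations are given as [roll, pitch, yaw] about the fixed x, y, z axes, in that order (R = Rz(yaw) Ry(pitch) Rx(roll)).
In Python, from bench import robot gives the robot as it stands. The module is installed in compiled form; this text tells all that it offers.
- The arm moves only by the tool arm_command, never from a script. Its argument "targets" is a list of rows, each a list of 4 numbers: the shift along the world's x, y, z as a fraction of full scale, then the turn about the world's z as a fraction of full scale. A call has 1 to 8 rows; each row is the pose to reach, as a shift and turn from the pose commanded when the call began; what a row does not reach only later rows make up. Full scale, the value 1, is 0.5 m for a shift and 120 degrees for a turn. A row lasts 1/12 s, in which the tool goes at most 41.7 mm and 7.16 degrees, less where a joint would pass 70% of its speed; a pose out of reach is approached as far as the arm can. A call with a number of a shift or a turn outside -1 to 1 is refused whole. A call with a gripper value outside its range is refused whole. "claw" is the closure, from 0 (fully open) to 1 (shut), set as the call begins (left out, the last holds). The fingers move at their own pace and stop on an object; the grip force is fixed at half the most. Time passes only in rows, so rows that repeat a pose let the fingers close. It gives the time, the measured TCP pose, the force, the opening and the grip force at its end, in the units of the state.
- robot.get_obs(): the state, without advancing time (a new reading comes with each control period).
- robot.snapshot(name): name is "scene" or "top" or "wrist"; returns the picture (420x560x3 uint8, red, green, blue); there is no depth.
- robot.camera_info(name): a dict with "vfov" (degrees; the focal length in pixels is half the picture's height over the tangent of half this angle, whatever the lens; pixels are square), "cx", "cy" (the principal point, pixels), "extrinsics" (4x4, takes a point from camera to world coordinates); the wrist camera has in their place "T_tool_cam" (4x4, takes a point from camera to tool coordinates, whose origin is the TCP and whose axes are the flange's). Camera axes: x right, y up, looking along -z (the intrinsics and any distortion apply to the point x, -y, -z); pixel columns grow to the right and rows downward; lengths in m; the calibration is good to about 2 mm. The wrist camera is an equidistant fisheye: a pixel r from the principal point sees the ray r / f radians off the axis. A picture is of the moment at which its call begins: read the wrist's pose just before it. camera_info takes no time and is no camera call.
- robot.close_job(): hands the job in; it is judged then, once.
The state is a dict: "time": time; "joint_positions": joint angles; "qvel": joint speeds; "joint_torque": joint torques, N m; "tool_pos": TCP position; "ee_rot": TCP orientation; "wrist_force": force on the tool from outside, world axes, zero at the start; "wrist_torque": the same for the moment, N m; "width": finger opening in m; "finger_force": force on a finger pad.
Only numpy, scipy, OpenCV 4.12 (cv2) and the standard library are available. Lean on these libraries where they do the work, as an engineer would, in place of code of your own. Each camera call takes 0.05 s, during which the arm holds its last target. There are 200 camera calls.

## Working session

There is one attempt and no reset: what is moved stays moved. The work goes in short steps, Python scripts to look and compute and a tool call to move; the robot and the scene stay as the last step left them, time stands still between calls to the robot, and variables do not carry over. Pictures are saved under pics/ and viewed, at most 10 in all, crops included, and the job is handed in when it is done.

Besides the shell and the picture viewer there is one more tool, called after "Request:" as name(argument=value, ...) on one line, values as JSON. arm_command: Moves the arm, as the interface text tells. Shift numbers are shares of 0.5 m and turn numbers shares of 120 degrees, none past 1 either way. Its arguments: {"type":"object","properties":{"targets":{"type":"array"},"claw":{"type":"number"}},"required":["targets"]}

```bash
mkdir -p pics
python3 - <<'E'
from bench import robot
import cv2,numpy as np
for n in ("scene","top"):
    im=robot.snapshot(n); cv2.imwrite(f"pics/{n}0.png",im[:,:,::-1])
    c=robot.camera_info(n); print(n,c["vfov"],c["cx"],c["cy"],np.round(c["extrinsics"],4).tolist(), [k for k in c])
o=robot.get_obs(); print(o)
print(robot.camera_info("wrist"))
E
```

```text
scene 46.79550597695788 288.013374049936 210.0087328879533 [[-0.2976, -0.6123, 0.7325, 1.3159], [0.9546, -0.1976, 0.2227, 0.1838], [0.0083, 0.7656, 0.6433, 0.7006], [0.0, 0.0, 0.0, 1.0]] ['vfov', 'cx', 'cy', 'extrinsics']
top 53.29471623581514 276.53025262194933 211.4785272109437 [[0.0119, 0.9926, -0.1208, 0.4538], [-0.9999, 0.0118, -0.0009, -0.0681], [0.0005, 0.1208, 0.9927, 0.9644], [0.0, 0.0, 0.0, 1.0]] ['vfov', 'cx', 'cy', 'extrinsics']
{'time': 0.1, 'joint_positions': array([ 1.02990409e+00,  8.79161263e-02,  1.37208268e+00,  1.34108982e-05,
        1.68362134e+00, -1.03074553e-01]), 'qvel': array([ 0.0003846 , -0.00090307, -0.00289719,  0.00029962, -0.00086279,
        0.00071297]), 'joint_torque': array([ 2.39851346e-03, -3.41252089e+01, -3.03302372e+01,  7.18778162e-02,
        3.03780392e-02, -8.85000259e-05]), 'tool_pos': array([0.23291155, 0.49770339, 0.20441246]), 'ee_rot': array([-3.13957729e+00, -2.21870847e-04,  2.70377624e+00]), 'wrist_force': array([ 1.04432188,  0.12353919, -0.48867372]), 'wrist_torque': array([ 0.02621071, -0.01590188, -0.03893554]), 'finger_force': 0.0, 'width': 0.09349180259921822}
{'vfov': 65.70646984690485, 'cx': 280.2133434782751, 'cy': 212.6111207339055, 'T_tool_cam': array([[ 2.77197737e-04,  9.69252430e-01,  2.46068385e-01,
         7.20610652e-02],
       [ 9.99999792e-01, -1.25431358e-04, -6.32438137e-04,
         3.33991229e-04],
       [-5.82127509e-04,  2.46068509e-01, -9.69252263e-01,
        -1.78161901e-01],
       [ 0.00000000e+00,  0.00000000e+00,  0.00000000e+00,
         1.00000000e+00]])}
```

View pics/top0.png

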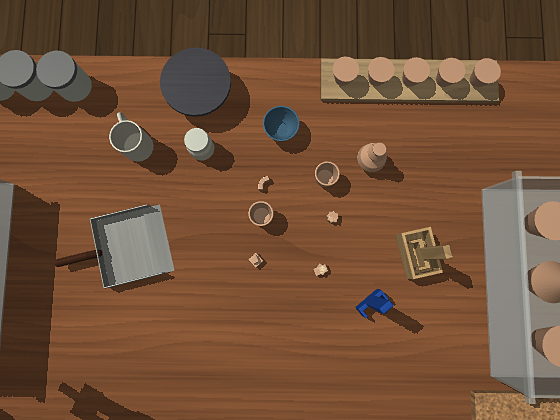

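View pics/scene0.png

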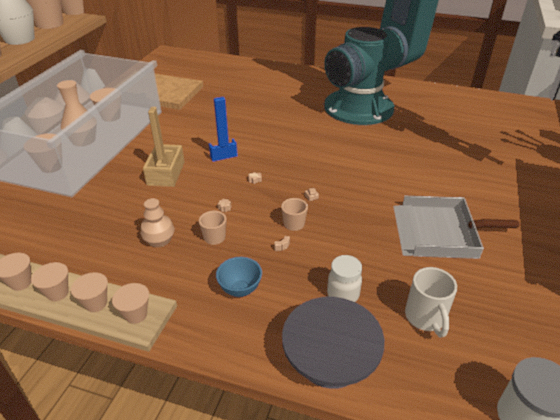

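The top view shows the scraper in its caddy at about (420,253), the blue look-alike at (375,303) and the pan at (133,247) with its mouth to the right. The chips are at (264,184), (333,217), (256,260) and (321,270), and the cups at (261,213) and (327,174). The scene view shows the same things: caddy at (163,165), scraper handle top at (154,110), pan at (437,226).

```bash
cat > h.py <<'E'
import numpy as np,cv2
from bench import robot
def ray(n,u,v):
    c=robot.camera_info(n); f=210/np.tan(np.radians(c["vfov"]/2)); E=np.array(c["extrinsics"])
    d=E[:3,:3]@np.array([(u-c["cx"])/f,-(v-c["cy"])/f,-1]); return E[:3,3],d/np.linalg.norm(d)
def plane(n,u,v,z):
    p,d=ray(n,u,v); return p+d*(z-p[2])/d[2]
def tri(a,b):
    (p,d),(q,e)=ray("top",*a),ray("scene",*b)
    s=np.linalg.lstsq(np.stack([d,-e],1),q-p,rcond=None)[0]; A,B=p+s[0]*d,q+s[1]*e
    return (A+B)/2,np.linalg.norm(A-B)
def proj(n,P):
    c=robot.camera_info(n); f=210/np.tan(np.radians(c["vfov"]/2)); E=np.linalg.inv(np.array(c["extrinsics"]))
    x=E[:3,:3]@np.asarray(P,float)+E[:3,3]; return c["cx"]+f*x[0]/-x[2], c["cy"]-f*x[1]/-x[2]
E
python3 - <<'E'
import cv2,numpy as np
from h import *
t=cv2.imread("pics/top0.png"); s=cv2.imread("pics/scene0.png")
up=lambda im,x,y,w,h:cv2.resize(im[y:y+h,x:x+w],(400,300),interpolation=cv2.INTER_CUBIC)
a=up(t,385,215,80,60); b=up(t,80,197,120,90); c=up(s,120,95,120,90); d=up(t,235,160,120,90)
# d extends 235..355 x 160..250
d=up(t,230,160,160,120)
cv2.imwrite("pics/mix.png",np.vstack([np.hstack([a,b]),np.hstack([c,d])]))
# chips: pinkish blobs
for n,im,(x0,y0,x1,y1) in (("top",t,(230,150,350,290)),("scene",s,(190,160,330,260))):
    hsv=cv2.cvtColor(im,cv2.COLOR_BGR2HSV); print(n,"chip hsv",hsv[261,256] if n=="top" else hsv[194,312],"wood",hsv[240,290])
    m=((hsv[...,2]>150)&(hsv[...,1]<130)).astype(np.uint8); M=np.zeros_like(m); M[y0:y1,x0:x1]=m[y0:y1,x0:x1]
    k,l,st,ce=cv2.connectedComponentsWithStats(M)
    for i in range(1,k):
        if st[i,4]>15: print(st[i],ce[i].round(1),plane(n,*ce[i],0.012 ).round(3))
E
```

```text
top chip hsv [ 13  92 232] wood [ 12 152 129]
[315 161  25  24 136] [327.6 174.2] [ 0.658 -0.185  0.012]
[258 176  11  13  70] [262.1 181.8] [ 0.638 -0.033  0.012]
[248 201  25  25 155] [261.8 214. ] [ 0.564 -0.034  0.012]
[327 211  11  11  93] [332.3 216.4] [ 0.56  -0.195  0.012]
[248 253  11  15  72] [253.6 259.3] [ 0.46  -0.017  0.012]
[313 263  15  13 111] [320.1 269.3] [ 0.44  -0.167  0.012]
scene chip hsv [ 14 100 187] wood [ 12 153 157]
[248 172  14  12 127] [254.7 177.2] [ 0.44  -0.167  0.012]
[305 188  14  13 117] [312.3 193.9] [ 0.46  -0.019  0.012]
[199 199  33  46 803] [215.5 222.2] [ 0.618 -0.19   0.012]
[281 198  27  33 558] [294.9 212.2] [ 0.534 -0.038  0.012]
[274 236  16  15 164] [282.1 243.5] [ 0.637 -0.035  0.012]
```

View pics/mix.png

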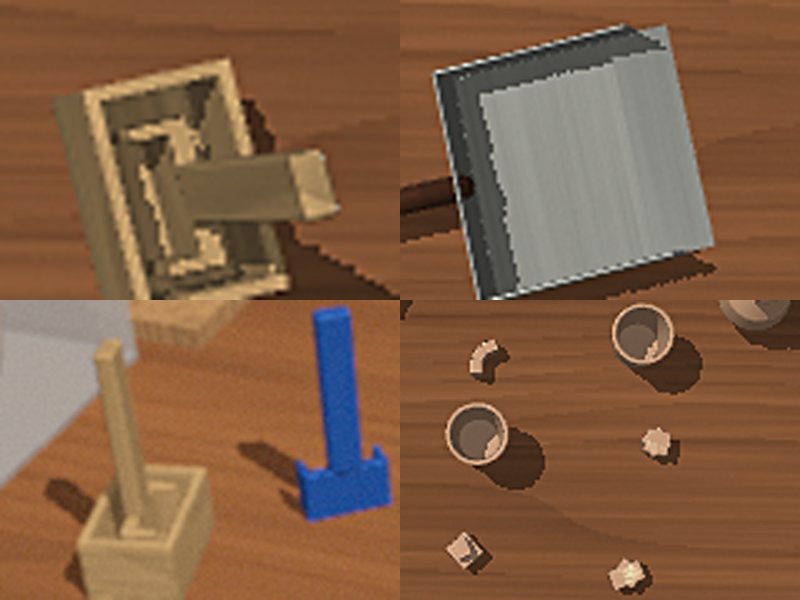

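The close-up shows the caddy rim corners near (402,234), (431,227) and (443,273) in the top view, with the handle top at about (448,252). The pan's ramp edge runs from (160,205) to (174,270), and its back wall top from (90.5,219) to (104,286). One chip is curved (shard_c, top left). I still can't tell which way the scoop faces, so the wrist camera will have to show it.

Run:
```python
from h import *
P=[plane("top",160.4,205.4,0),plane("top",173.9,270.5,0),plane("top",104,286.4,.03),plane("top",90.5,218.6,.03)]
for p in P: print(p.round(4))
f=(P[0]+P[1])/2; b=(P[2]+P[3])/2; print("len",np.linalg.norm((f-b)[:2]),"w",np.linalg.norm(P[0]-P[1]),np.linalg.norm(P[2]-P[3]),"ctr",((f+b)/2).round(4))
d=(b-f)[:2]; print("pan x yaw",np.degrees(np.arctan2(d[1],d[0]))); e=(P[0]-P[1])[:2]; print("from lip",np.degrees(np.arctan2(e[1],e[0]))+90)
C=[plane("top",*q,.05) for q in ((402,233.6),(431,227),(442.6,273))]
print("caddy",[c.round(4).tolist() for c in C],(C[0]+C[2])[:2]/2,np.linalg.norm(C[0]-C[1]),np.linalg.norm(C[1]-C[2]))
for i in ((0,1),(1,2)): d=C[i[1]]-C[i[0]]; print(np.degrees(np.arctan2(d[1],d[0])))
# handle top centre in both views
print("handle top",tri((448,252),(120+110*.3,95+45*.3)), plane("top",448,252,.174))
print("caddy corner tri",tri((442.6,273),(120+122*.3,95+168*.3)) )
for nm,q,z in (("cupA",(261,213),.05),("cupB",(327.5,174),.05),("jar",(196,140),.075),("mug",(126,137),.085),("bowl",(281,124),.045),("blue",(372,306),.02)): print(nm,plane("top",*q,z).round(3))
for a,b in (((262.1,181.8),(282.1,243.5)),((253.6,259.3),(312.3,193.9)),((320.1,269.3),(254.7,177.2)),((332.3,216.4),(224,205))): print("chip",tri(a,b))
```

```text
[0.5822 0.203  0.    ]
[0.4327 0.1654 0.    ]
[0.3969 0.3105 0.03  ]
[0.5464 0.35   0.03  ]
len 0.15038440640266804 w 0.15413259026941548 0.1546775386533219 ctr [0.4896 0.2572 0.015 ]
pan x yaw 103.76291832740597
from lip 104.12125683904506
caddy [[0.5196, -0.3422, 0.05], [0.5349, -0.4061, 0.05], [0.4353, -0.4279, 0.05]] [ 0.47747755 -0.38507918] 0.06570312162100278 0.10188172200107855
-76.58811189488057
-167.62977457387908
handle top (array([ 0.47666869, -0.38869972,  0.17680671]), np.float64(0.0017213092620345515)) [ 0.47707025 -0.39071268  0.174     ]
caddy corner tri (array([ 0.43480948, -0.42752387,  0.04755077]), np.float64(0.002762323945250235))
cupA [ 0.561 -0.033  0.05 ]
cupB [ 0.65 -0.18  0.05]
jar [0.717 0.111 0.075]
mug [0.719 0.26  0.085]
bowl [ 0.766 -0.075  0.045]
blue [ 0.361 -0.281  0.02 ]
chip (array([ 0.63827738, -0.03355016,  0.0135946 ]), np.float64(0.0010400183813927234))
chip (array([ 0.46041679, -0.01757421,  0.01274034]), np.float64(0.001866886721690578))
chip (array([ 0.43956591, -0.16702189,  0.01187937]), np.float64(8.406608983310082e-05))
chip (array([ 0.55986193, -0.1950619 ,  0.01269728]), np.float64(0.00036046891789667215))
```

Request:
arm_command(targets=[[0,-0.06,0.03,-0.06],[0.02,-0.14,0.06,-0.12],[0.04,-0.22,0.09,-0.18],[0.06,-0.3,0.09,-0.24],[0.08,-0.38,0.09,-0.3],[0.1,-0.46,0.09,-0.36],[0.12,-0.54,0.09,-0.42],[0.14,-0.62,0.09,-0.48]])

```text
time: 0.77
tool_pos: [0.3023, 0.1883, 0.2501]
ee_rot: [3.141, 0.0, 1.699]
wrist_force: [0.6, 0.4, -0.6]
width: 0.094
finger_force: 0.0
```

Request:
arm_command(targets=[[0.04,-0.07,0.01,-0.05],[0.08,-0.14,0.02,-0.1],[0.12,-0.21,0.02,-0.15],[0.16,-0.28,0.02,-0.2],[0.2,-0.35,0.02,-0.25],[0.24,-0.42,0.02,-0.3],[0.27,-0.49,0.02,-0.35],[0.3,-0.56,0.02,-0.4]])

```text
time: 1.43
tool_pos: [0.4529, -0.0919, 0.2599]
ee_rot: [-3.141, 0.0, 0.86]
wrist_force: [0.3, 0.0, 0.9]
width: 0.094
finger_force: 0.0
```

Request:
arm_command(targets=[[0.01,-0.07,0,-0.05],[0.02,-0.14,0,-0.1],[0.03,-0.21,0,-0.15],[0.04,-0.28,0,-0.2],[0.045,-0.35,0,-0.25],[0.045,-0.42,0,-0.3],[0.045,-0.55,0,-0.304],[0.045,-0.55,0,-0.304]])

```text
time: 2.1
tool_pos: [0.4742, -0.3685, 0.2589]
ee_rot: [-3.141, 0.002, 0.226]
wrist_force: [-0.2, 0.6, 0.4]
width: 0.094
finger_force: 0.0
```

Run:
```python
from h import *
o=robot.get_obs(); print(o["tool_pos"],o["ee_rot"],o["joint_positions"])
im=robot.snapshot("wrist"); cv2.imwrite("pics/w1.png",im[:,:,::-1])
```

```text
[ 0.47422276 -0.36854581  0.25885887] [-3.14112434e+00  2.01003554e-03  2.26095609e-01] [-7.54210496e-01  1.99379195e-01  1.13966476e+00 -1.44815024e-03
  1.80405660e+00  5.90157014e-01]
```

View pics/w1.png

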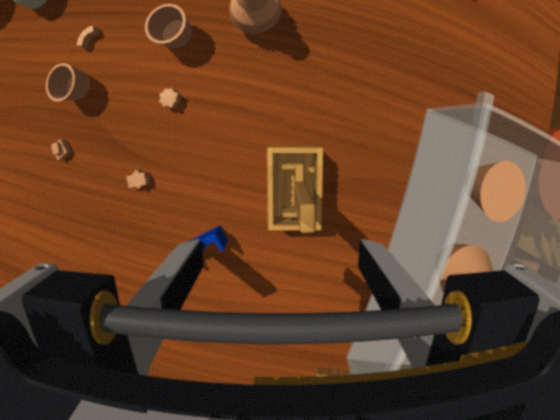

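The wrist view shows the caddy rim at (268–323, 148–231) px, aligned with the tool axes. The blade and handle sit on the right side near x=302, with the lips running left to x≈283 at rows 165 and 218. So the scoop faces left, which is world +y towards the pan. I'll check the handle by fisheye raycasting.

```bash
cat >> h.py <<'E'
from scipy.spatial.transform import Rotation as Ro
def wray(u,v,pos,rot):
    c=robot.camera_info("wrist"); f=210/np.tan(np.radians(c["vfov"]/2)); T=np.array(c["T_tool_cam"])
    a=np.array([u-c["cx"],v-c["cy"]]); r=np.hypot(*a); th=r/f
    d=np.array([a[0]/r*np.sin(th),-a[1]/r*np.sin(th),-np.cos(th)])
    W=np.eye(4); W[:3,:3]=Ro.from_euler("xyz",rot).as_matrix(); W[:3,3]=pos; M=W@T
    return M[:3,3],M[:3,:3]@d
def wplane(u,v,z,pos,rot):
    p,d=wray(u,v,pos,rot); return p+d*(z-p[2])/d[2]
E
python3 - <<'E'
from h import *
pos=[0.47422276,-0.36854581,0.25885887]; rot=[-3.14112434,2.01003554e-03,.226095609]
Q=[wplane(*q,.05,pos,rot) for q in ((267.5,148),(323,148),(323,231),(267.5,231))]
print(np.round(Q,4),np.mean(Q,0)); d=Q[1]-Q[2]; print(np.degrees(np.arctan2(d[1],d[0])), np.linalg.norm(d),np.linalg.norm(Q[0]-Q[1]))
im=cv2.imread("pics/w1.png"); 
hs=cv2.resize(im[140:240,255:335],(640,600)[::1],interpolation=cv2.INTER_CUBIC); cv2.imwrite("pics/w1c.png",cv2.resize(im[140:240,255:335],(480,600),interpolation=cv2.INTER_CUBIC))
E
```

```text
[[ 0.5204 -0.3414  0.05  ]
 [ 0.5356 -0.4056  0.05  ]
 [ 0.4357 -0.4314  0.05  ]
 [ 0.4202 -0.3636  0.05  ]] [ 0.47799233 -0.38549469  0.05      ]
14.504816463966831 0.1032106172142734 0.06596979051027724
```

View pics/w1c.png

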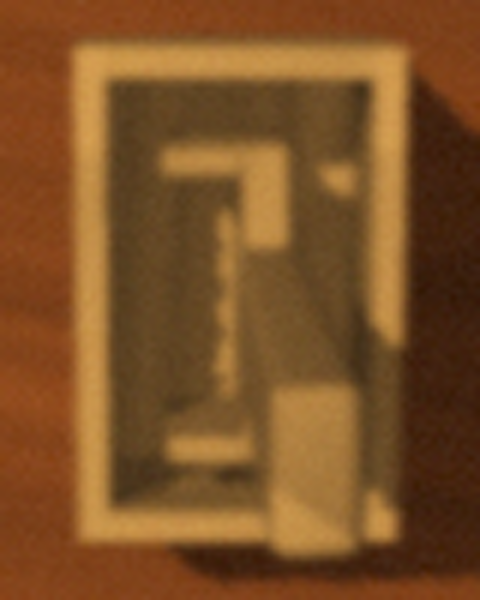

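The crop settles it: blade on the right, lips pointing left, handle top centred at wrist px (307.3,218). I'll work out its position and the move to the grasp.

Run:
```python
from h import *
pos=[0.47422276,-0.36854581,0.25885887]; rot=[-3.14112434,2.01003554e-03,.226095609]
W=lambda x,y,z: wplane(255+x/6,140+y/6,z,pos,rot)
p,d=wray(307.3,218,pos,rot); q,e=ray("top",448,252)
s=np.linalg.lstsq(np.stack([d,-e],1),q-p,rcond=None)[0]; print("handle top",p+s[0]*d,q+s[1]*e)
h=[W(*c,.174) for c in ((270,385),(357,385),(357,555),(272,555))]; print("top@.174",np.mean(h,0),np.linalg.norm(h[0]-h[1]),np.linalg.norm(h[1]-h[2]),np.degrees(np.arctan2(*(h[1]-h[2])[1::-1])))
a,b,c=W(162,145,.046),W(290,145,.046),W(162,460,.046); print("blade lips",a,b,c,np.linalg.norm(a-b),np.linalg.norm(a-c),np.degrees(np.arctan2(*(a-c)[1::-1])),"foot ctr",(b+c)/2)
```

```text
handle top [ 0.47800631 -0.39018635  0.17259674] [ 0.47710091 -0.39113783  0.17295848]
top@.174 [ 0.47793943 -0.39014423  0.174     ] 0.01210472285832089 0.024750079080694702 14.542276653945652
blade lips [ 0.50499618 -0.36257771  0.046     ] [ 0.51086798 -0.38762234  0.046     ] [ 0.44127781 -0.37732848  0.046     ] 0.025723746964811993 0.0654034878074182 13.034332536563369 foot ctr [ 0.4760729  -0.38247541  0.046     ]
```

Request:
arm_command(targets=[[0.0066,-0.043,0,0.004],[0.0066,-0.043,-0.03,0.004],[0.0066,-0.043,-0.09,0.004],[0.0066,-0.043,-0.15,0.004],[0.0066,-0.043,-0.21,0.004],[0.0066,-0.043,-0.27,0.004],[0.0066,-0.043,-0.304,0.004],[0.0066,-0.043,-0.304,0.004]])

```text
time: 2.82
tool_pos: [0.4757, -0.3834, 0.1019]
ee_rot: [-3.131, 0.006, 0.238]
wrist_force: [-1.2, -0.4, -0.2]
width: 0.0937
finger_force: 0.0
```

Request:
arm_command(targets=[[0,0,0,0],[0,0,0,0],[0,0,0,0],[0,0,0,0],[0,0,0,0],[0,0,0,0]], claw=1)

```text
time: 3.32
tool_pos: [0.4789, -0.3868, 0.1097]
ee_rot: [3.14, -0.001, 0.238]
wrist_force: [0.2, -1.1, -0.7]
width: 0.0577
finger_force: 0.0
```

Request:
arm_command(targets=[[0,0,0,0],[0,0,0,0],[0,0,0,0],[0,0,0,0],[0,0,0,0],[0,0,0,0],[0,0,0,0],[0,0,0,0]])

```text
time: 3.98
tool_pos: [0.4786, -0.3865, 0.1085]
ee_rot: [3.141, -0.0, 0.238]
wrist_force: [0.0, -1.0, -0.4]
width: 0.0137
finger_force: 30.0
```

Run:
```python
from h import *
o=robot.get_obs(); print({k:np.round(o[k],4) for k in ("time","tool_pos","ee_rot","width","finger_force","wrist_force")})
```

```text
{'time': np.float64(3.9833), 'tool_pos': array([ 0.4786, -0.3865,  0.1085]), 'ee_rot': array([ 3.1413e+00, -1.0000e-04,  2.3770e-01]), 'width': np.float64(0.0137), 'finger_force': np.float64(29.9924), 'wrist_force': array([ 0.0391, -0.9533, -0.3929])}
```

Request:
arm_command(targets=[[0,0,0.06,0],[0,0,0.12,0],[0,0,0.18,0],[0,0.05,0.2,-0.02],[-0.01,0.12,0.2,-0.04],[-0.02,0.19,0.2,-0.06],[-0.03,0.26,0.2,-0.08],[-0.039,0.33,0.2,-0.097]])

```text
time: 4.65
tool_pos: [0.4582, -0.2198, 0.2079]
ee_rot: [-3.141, 0.001, 0.032]
wrist_force: [1.1, 0.1, -1.4]
width: 0.0136
finger_force: 30.0
```

Request:
arm_command(targets=[[0,0.07,0,0],[0,0.14,0,0],[0,0.21,0,0],[0,0.28,0,0],[0,0.303,0,0],[0,0.303,0,0],[0,0.303,0,0],[0,0.303,0,0]])

```text
time: 5.32
tool_pos: [0.459, -0.071, 0.2083]
ee_rot: [3.141, 0.001, 0.034]
wrist_force: [0.4, -0.3, -1.8]
width: 0.0145
finger_force: 30.0
```

Run:
```python
from h import *
o=robot.get_obs(); print({k:np.round(o[k],4) for k in ("time","tool_pos","ee_rot","width","finger_force","wrist_force")})
t=robot.snapshot("top")[:,:,::-1]; s=robot.snapshot("scene")[:,:,::-1]; cv2.imwrite("pics/m2.png",np.vstack([cv2.resize(t[130:330,60:460],(800,400))[:300],cv2.resize(s[100:280,150:550],(800,360))[:300]]))
```

```text
{'time': np.float64(5.3167), 'tool_pos': array([ 0.459 , -0.071 ,  0.2083]), 'ee_rot': array([3.1407e+00, 5.0000e-04, 3.3600e-02]), 'width': np.float64(0.0145), 'finger_force': np.float64(29.9928), 'wrist_force': array([ 0.3512, -0.3227, -1.8369])}
```

View pics/m2.png

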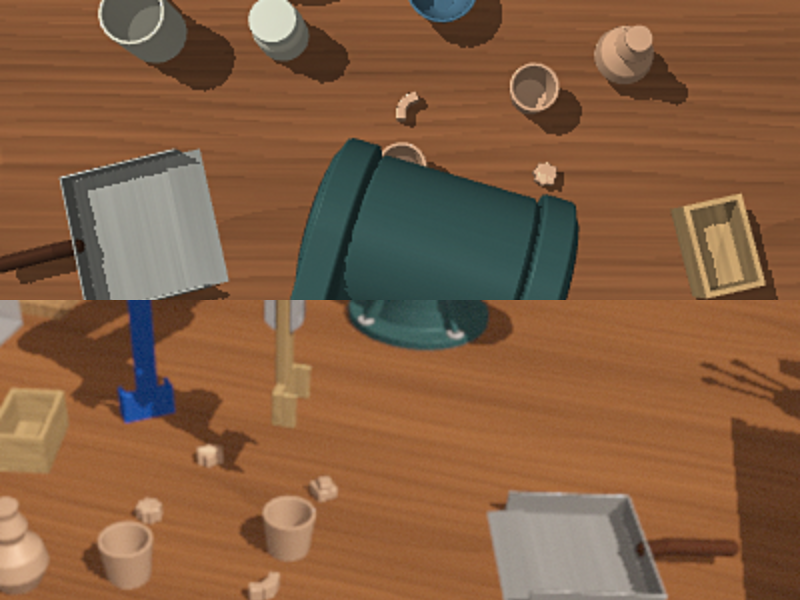

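The scraper hangs upright in the grip with the scoop facing +y, and the caddy is empty. Next I sweep the near-left chip (0.460,-0.017).

Request:
arm_command(targets=[[0,0,-0.07,0],[0,0,-0.14,0],[0,0,-0.19,0],[0,0,-0.209,0],[0,0,-0.209,0],[0.003,0.03,-0.209,0],[0.006,0.065,-0.209,0],[0.009,0.1,-0.209,0]])

```text
time: 6.08
tool_pos: [0.4643, -0.0208, 0.1048]
ee_rot: [3.141, -0.001, 0.032]
wrist_force: [0.4, -0.3, -1.9]
width: 0.0139
finger_force: 30.0
```

Request:
arm_command(targets=[[0.003,0.035,0,0],[0.006,0.07,0,0],[0.009,0.105,0,0],[0.012,0.14,0,0],[0.015,0.175,0,0],[0.018,0.21,0,0],[0.021,0.245,0,0],[0.025,0.28,0,0]])

```text
time: 6.75
tool_pos: [0.477, 0.12, 0.1049]
ee_rot: [3.141, -0.001, 0.033]
wrist_force: [0.6, -0.5, -0.4]
width: 0.0136
finger_force: 30.0
```

Request:
arm_command(targets=[[0.003,0.035,0,0],[0.006,0.07,0.002,0.01],[0,0.096,0.006,0.02],[-0.006,0.122,0.011,0.03],[-0.012,0.148,0.014,0.04],[-0.018,0.174,0.014,0.05],[-0.025,0.2,0.014,0.05],[-0.031,0.224,0.014,0.05]])

```text
time: 7.42
tool_pos: [0.4615, 0.2322, 0.1118]
ee_rot: [3.141, -0.001, 0.138]
wrist_force: [0.7, 0.0, -0.7]
width: 0.0138
finger_force: 30.0
```

Request:
arm_command(targets=[[0,0,0,0],[0,-0.02,0.03,0],[0,-0.06,0.1,0],[0,-0.12,0.16,0],[-0.01,-0.19,0.19,0],[-0.02,-0.26,0.19,0],[-0.03,-0.33,0.19,0],[-0.04,-0.4,0.19,0]])

```text
time: 8.08
tool_pos: [0.4405, 0.0298, 0.2071]
ee_rot: [3.14, -0.002, 0.139]
wrist_force: [1.3, 0.4, -2.4]
width: 0.0139
finger_force: 30.0
```

```bash
cat > look.py <<'E'
from h import *
import sys
o=robot.get_obs(); print(o["time"],o["tool_pos"].round(4),o["ee_rot"].round(3))
for n in ("top","scene"):
    im=robot.snapshot(n)[:,:,::-1].copy(); cv2.imwrite(f"pics/{n}_{o['time']:.1f}.png",im)
    hsv=cv2.cvtColor(im,cv2.COLOR_BGR2HSV); m=((hsv[...,2]>150)&(hsv[...,1]<130)&(hsv[...,1]>60)&(hsv[...,0]<20)).astype(np.uint8)
    k,l,st,ce=cv2.connectedComponentsWithStats(m)
    for i in range(1,k):
        if 25<st[i,4]<220:
            p=plane(n,*ce[i],.012)
            if .38<p[0]<.68 and -.25<p[1]<.36:
                c=np.radians(104); q=p[:2]-[.4896,.2572]; print(n,ce[i].round(),st[i,4],p[:2].round(3),"pan",(q@[np.cos(c),np.sin(c)]).round(3),(q@[-np.sin(c),np.cos(c)]).round(3))
E
python3 look.py
```

```text
8.0833 [0.4405 0.0298 0.2071] [ 3.14e+00 -2.00e-03  1.39e-01]
top [329. 175.] 178 [ 0.657 -0.188] pan -0.472 -0.055
top [262. 182.] 68 [ 0.638 -0.033] pan -0.318 -0.074
top [262. 214.] 170 [ 0.563 -0.034] pan -0.3 -0.001
top [332. 216.] 92 [ 0.56  -0.195] pan -0.456 0.041
top [320. 269.] 88 [ 0.439 -0.166] pan -0.398 0.151
scene [255. 177.] 128 [ 0.44  -0.167] pan -0.4 0.151
scene [434. 220.] 129 [0.467 0.255] pan 0.004 0.022
scene [282. 244.] 165 [ 0.637 -0.035] pan -0.319 -0.073
```

Request:
arm_command(targets=[[0,-0.07,0,-0.03],[0,-0.14,0,-0.06],[-0.01,-0.21,0,-0.09],[-0.02,-0.28,0,-0.12],[-0.021,-0.35,0,-0.15],[-0.021,-0.42,0,-0.15],[-0.021,-0.492,0,-0.15],[-0.021,-0.492,0,-0.15]])

```text
time: 8.85
tool_pos: [0.4296, -0.2196, 0.2055]
ee_rot: [3.138, 0.0, -0.182]
wrist_force: [0.1, 0.4, -2.1]
width: 0.0139
finger_force: 30.0
```

Request:
arm_command(targets=[[0,0,0,0],[0,0,-0.07,0],[0,0,-0.14,0],[0,0,-0.19,0],[0,0,-0.206,0],[0,0,-0.206,0],[0.007,0.03,-0.206,0],[0.016,0.065,-0.206,0]])

```text
time: 9.52
tool_pos: [0.4387, -0.181, 0.1039]
ee_rot: [3.141, -0.001, -0.176]
wrist_force: [1.6, 0.2, -2.2]
width: 0.0141
finger_force: 30.0
```

Request:
arm_command(targets=[[0.0085,0.035,0,0],[0.017,0.07,0,0],[0.0256,0.105,0,0],[0.034,0.14,0,0],[0.043,0.175,0,0],[0.051,0.21,0,0],[0.06,0.245,0,0],[0.0685,0.28,0,0]])

```text
time: 10.18
tool_pos: [0.473, -0.0395, 0.1042]
ee_rot: [-3.141, -0.002, -0.173]
wrist_force: [-0.3, -0.2, -1.6]
width: 0.0139
finger_force: 30.0
```

Request:
arm_command(targets=[[0.0085,0.035,0,0],[0.017,0.07,0,0],[0.0256,0.105,0,0],[0.034,0.14,0,0],[0.043,0.175,0,0],[0.051,0.21,0,0],[0.06,0.245,0,0.01],[0.0685,0.28,0,0.02]])

```text
time: 10.85
tool_pos: [0.5069, 0.1007, 0.1042]
ee_rot: [-3.141, -0.002, -0.13]
wrist_force: [0.8, -0.6, -1.8]
width: 0.0137
finger_force: 30.0
```

Request:
arm_command(targets=[[0.009,0.037,0,0.015],[0.018,0.074,0,0.03],[0.025,0.111,0.002,0.05],[0.02,0.137,0.007,0.07],[0.014,0.163,0.012,0.085],[0.008,0.189,0.015,0.1],[0.002,0.215,0.015,0.1],[-0.005,0.24,0.015,0.1]])

```text
time: 11.52
tool_pos: [0.5036, 0.2197, 0.111]
ee_rot: [-3.142, -0.001, 0.076]
wrist_force: [0.2, -0.4, -0.9]
width: 0.0138
finger_force: 30.0
```

Request:
arm_command(targets=[[-0.006,0.024,0,0],[-0.006,0.024,0,0],[-0.006,0.004,0.03,0],[0,-0.04,0.1,0],[0,-0.1,0.16,0],[0,-0.17,0.185,0],[0,-0.24,0.185,0],[0,-0.31,0.185,0]])

```text
time: 12.18
tool_pos: [0.5046, 0.0619, 0.205]
ee_rot: [3.141, -0.004, 0.076]
wrist_force: [1.3, -0.9, -1.7]
width: 0.0138
finger_force: 30.0
```

```bash
python3 look.py
```

```text
12.1833 [0.5046 0.0619 0.205 ] [ 3.141 -0.004  0.076]
top [329. 175.] 185 [ 0.657 -0.188] pan -0.472 -0.055
top [262. 182.] 68 [ 0.638 -0.033] pan -0.318 -0.074
top [262. 214.] 171 [ 0.563 -0.034] pan -0.3 -0.001
top [332. 216.] 93 [ 0.56  -0.195] pan -0.456 0.041
top [126. 256.] 76 [0.464 0.271] pan 0.02 0.022
scene [282. 244.] 166 [ 0.637 -0.035] pan -0.319 -0.072
scene [452. 278.] 26 [0.629 0.301] pan 0.009 -0.146
```

Request:
arm_command(targets=[[0.05,-0.05,0,0],[0.1,-0.1,0,0],[0.15,-0.15,0,0],[0.2,-0.21,0,0.005],[0.25,-0.27,0,0.005],[0.281,-0.304,0,0.005],[0.281,-0.304,0,0.005],[0.281,-0.304,0,0.005]])

```text
time: 12.95
tool_pos: [0.6446, -0.089, 0.2013]
ee_rot: [-3.14, 0.003, 0.085]
wrist_force: [-0.4, 0.5, -1.1]
width: 0.0141
finger_force: 30.0
```

```bash
python3 look.py
```

```text
12.95 [ 0.6446 -0.089   0.2013] [-3.14e+00  3.00e-03  8.50e-02]
top [336. 175.] 66 [ 0.656 -0.204] pan -0.488 -0.05
top [286. 181.] 56 [ 0.641 -0.088] pan -0.371 -0.064
top [262. 182.] 66 [ 0.639 -0.034] pan -0.318 -0.074
top [262. 206.] 69 [ 0.582 -0.034] pan -0.305 -0.019
top [330. 217.] 53 [ 0.559 -0.191] pan -0.451 0.041
top [133. 243.] 64 [0.493 0.257] pan -0.001 -0.003
top [127. 256.] 82 [0.464 0.271] pan 0.019 0.021
scene [227. 204.] 74 [ 0.554 -0.192] pan -0.451 0.046
scene [282. 244.] 165 [ 0.637 -0.035] pan -0.319 -0.073
scene [452. 278.] 26 [0.629 0.301] pan 0.009 -0.145
```

Request:
arm_command(targets=[[0,0,-0.07,0],[0,0,-0.14,0],[0,0,-0.18,0],[0,0,-0.194,0],[0,0,-0.194,0],[0,0,-0.194,0],[0,0,-0.194,0]])

```text
time: 13.63
tool_pos: [0.6459, -0.0882, 0.109]
ee_rot: [3.14, -0.005, 0.088]
wrist_force: [0.6, -0.7, -1.3]
width: 0.0138
finger_force: 30.0
```

Request:
arm_command(targets=[[0,0.01,-0.009,0],[0,0.04,-0.009,0],[0,0.075,-0.009,0],[0,0.11,-0.009,0],[0,0.145,-0.009,0],[0,0.18,-0.009,0.02],[-0.004,0.212,-0.009,0.045],[-0.016,0.244,-0.009,0.07]])

```text
time: 14.3
tool_pos: [0.637, 0.0358, 0.1021]
ee_rot: [-3.141, -0.002, 0.237]
wrist_force: [-0.6, -0.6, -1.7]
width: 0.014
finger_force: 30.0
```

Request:
arm_command(targets=[[-0.018,0.03,0,0.03],[-0.038,0.06,0,0.06],[-0.059,0.09,0,0.09],[-0.08,0.12,0,0.11],[-0.101,0.15,0,0.12],[-0.122,0.18,0,0.12],[-0.143,0.21,0,0.12],[-0.164,0.24,0,0.12]])

```text
time: 14.97
tool_pos: [0.5538, 0.1556, 0.1022]
ee_rot: [-3.141, -0.001, 0.486]
wrist_force: [0.1, -0.0, -1.2]
width: 0.014
finger_force: 30.0
```

Request:
arm_command(targets=[[-0.015,0.033,0.003,-0.03],[-0.027,0.058,0.009,-0.06],[-0.037,0.083,0.014,-0.09],[-0.044,0.108,0.018,-0.1],[-0.05,0.133,0.018,-0.1],[-0.056,0.158,0.018,-0.1],[-0.062,0.178,0.018,-0.1],[-0.062,0.178,0.018,-0.1]])

```text
time: 15.63
tool_pos: [0.5226, 0.245, 0.1105]
ee_rot: [-3.14, 0.0, 0.278]
wrist_force: [-0.4, 0.2, -1.8]
width: 0.0137
finger_force: 30.0
```

Request:
arm_command(targets=[[0,-0.02,0.03,0],[0,-0.05,0.09,0],[0,-0.1,0.15,0],[0,-0.17,0.185,0],[0,-0.24,0.185,0],[0,-0.31,0.185,0],[0,-0.38,0.185,0],[0,-0.45,0.185,0]])

```text
time: 16.3
tool_pos: [0.5232, 0.0157, 0.2031]
ee_rot: [3.141, -0.0, 0.275]
wrist_force: [1.0, 0.2, -2.3]
width: 0.0138
finger_force: 30.0
```

```bash
python3 look.py
```

```text
16.3 [0.5232 0.0157 0.2031] [ 3.141 -0.     0.275]
top [329. 175.] 187 [ 0.657 -0.188] pan -0.472 -0.055
top [332. 216.] 93 [ 0.56  -0.195] pan -0.456 0.041
```

Request:
arm_command(targets=[[0.016,-0.065,0,0.02],[0.032,-0.13,0,0.04],[0.048,-0.195,0,0.06],[0.064,-0.26,0,0.08],[0.08,-0.325,0,0.1],[0.1,-0.39,0,0.12],[0.12,-0.455,0,0.144],[0.13,-0.509,0,0.144]])

```text
time: 17.07
tool_pos: [0.5892, -0.2388, 0.2022]
ee_rot: [-3.141, 0.0, 0.578]
wrist_force: [0.6, 0.4, -1.5]
width: 0.014
finger_force: 30.0
```

Request:
arm_command(targets=[[0,0,0,0],[0,0,0,0],[0,0,0,0]])

```text
time: 17.32
tool_pos: [0.5885, -0.2361, 0.2025]
ee_rot: [-3.14, -0.0, 0.577]
wrist_force: [-0.4, -0.4, -1.0]
width: 0.0137
finger_force: 30.0
```

```bash
python3 look.py; ls pics
```

```text
17.3167 [ 0.5885 -0.2361  0.2025] [-3.14  -0.     0.577]
top [329. 174.] 170 [ 0.658 -0.187] pan -0.472 -0.056
top [262. 214.] 170 [ 0.563 -0.034] pan -0.3 -0.001
top [330. 215.] 47 [ 0.563 -0.19 ] pan -0.452 0.038
top [129. 239.] 117 [0.502 0.267] pan 0.007 -0.015
top [122. 242.] 27 [0.495 0.283] pan 0.023 -0.011
top [125. 258.] 79 [0.46  0.273] pan 0.023 0.025
m2.png
mix.png
scene0.png
scene_12.2.png
scene_12.9.png
scene_16.3.png
scene_17.3.png
scene_8.1.png
top0.png
top_12.2.png
top_12.9.png
top_16.3.png
top_17.3.png
top_8.1.png
w1.png
w1c.png
```

Request:
arm_command(targets=[[0,0,-0.07,0],[0,0,-0.14,0],[0,0,-0.18,0],[0,0,-0.196,0],[0,0,-0.196,0],[-0.012,0.018,-0.196,0],[-0.03,0.046,-0.196,0],[-0.05,0.076,-0.196,0]])

```text
time: 18.08
tool_pos: [0.5643, -0.1985, 0.1074]
ee_rot: [3.138, -0.002, 0.577]
wrist_force: [1.1, -0.5, -1.3]
width: 0.0134
finger_force: 30.0
```

Request:
arm_command(targets=[[-0.021,0.032,0,0],[-0.042,0.064,0,0],[-0.063,0.096,0,0],[-0.084,0.129,0,0],[-0.105,0.161,0,0],[-0.126,0.194,0,0],[-0.14,0.215,0,0],[-0.147,0.226,0,0]])

```text
time: 18.75
tool_pos: [0.49, -0.0845, 0.107]
ee_rot: [3.139, -0.003, 0.579]
wrist_force: [0.4, -1.1, -1.1]
width: 0.0141
finger_force: 30.0
```

```bash
python3 look.py
```

```text
18.75 [ 0.49   -0.0845  0.107 ] [ 3.139e+00 -3.000e-03  5.790e-01]
top [329. 174.] 167 [ 0.658 -0.187] pan -0.472 -0.056
top [128. 240.] 145 [0.501 0.27 ] pan 0.01 -0.014
top [125. 258.] 79 [0.46  0.273] pan 0.023 0.025
```

```bash
ls pics | grep 18; python3 -c "
import cv2
a=cv2.imread('pics/scene_18.8.png') if __import__('os').path.exists('pics/scene_18.8.png') else cv2.imread('pics/scene_18.7.png')
cv2.imwrite('pics/v7.png',cv2.resize(a[130:270,190:390],(800,560)))"
```

```text
scene_18.8.png
top_18.8.png
```

View pics/v7.png

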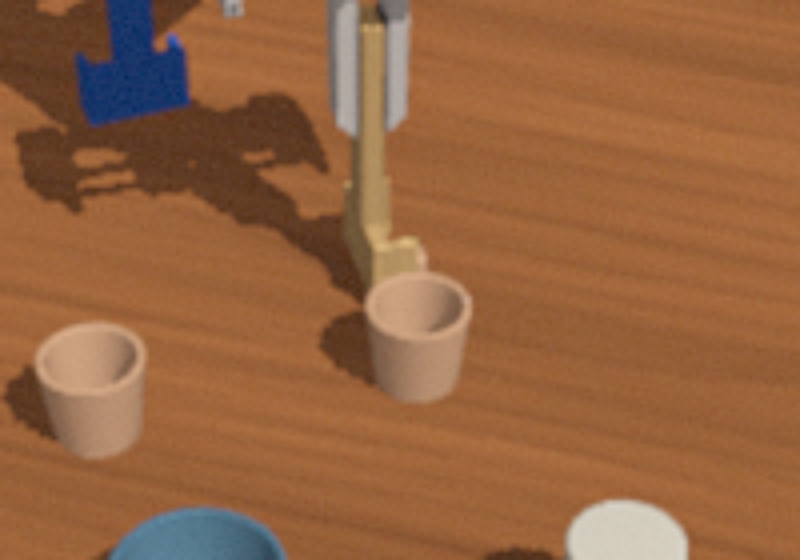

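The chip shows as a pink sliver at crop (423,258), inside the scoop just past the lip. The blade is clear of the cup at (417,330). I'll turn and carry on to the pan.

Request:
arm_command(targets=[[-0.008,0.016,-0.004,-0.04],[-0.015,0.034,-0.004,-0.085],[-0.021,0.053,-0.004,-0.13],[-0.026,0.073,-0.004,-0.175],[-0.029,0.094,-0.004,-0.22],[-0.031,0.116,-0.004,-0.26],[-0.032,0.139,-0.004,-0.29],[-0.032,0.162,-0.004,-0.3]])

```text
time: 19.52
tool_pos: [0.4748, -0.0053, 0.1034]
ee_rot: [3.141, -0.001, -0.055]
wrist_force: [-0.0, 0.1, -1.7]
width: 0.0141
finger_force: 30.0
```

Request:
arm_command(targets=[[0.001,0.03,0,0],[0.002,0.065,0,0],[0.003,0.1,0,0],[0.004,0.135,0,0],[0.005,0.17,0,0],[0.006,0.205,0,0],[0.007,0.24,0,0],[0.008,0.27,0,0]])

```text
time: 20.18
tool_pos: [0.4791, 0.1306, 0.1034]
ee_rot: [3.141, -0.001, -0.052]
wrist_force: [1.1, -1.2, -0.7]
width: 0.0137
finger_force: 30.0
```

```bash
python3 look.py
```

```text
20.1833 [0.4791 0.1306 0.1034] [ 3.141e+00 -1.000e-03 -5.200e-02]
top [329. 175.] 175 [ 0.657 -0.188] pan -0.472 -0.055
top [262. 214.] 170 [ 0.563 -0.034] pan -0.3 -0.001
```

Request:
arm_command(targets=[[0.004,0.034,0,0.03],[0.008,0.06,0.004,0.06],[0.006,0.085,0.009,0.09],[0.003,0.11,0.014,0.11],[-0.003,0.135,0.016,0.12],[-0.009,0.16,0.016,0.12],[-0.015,0.185,0.016,0.12],[-0.018,0.2,0.016,0.12]])

```text
time: 20.95
tool_pos: [0.4688, 0.231, 0.111]
ee_rot: [3.141, 0.0, 0.2]
wrist_force: [0.1, -0.6, -0.4]
width: 0.014
finger_force: 30.0
```

Request:
arm_command(targets=[[0,0,0,0],[0,-0.02,0.03,0],[0,-0.05,0.09,0],[0,-0.1,0.15,0],[0,-0.17,0.19,0],[0,-0.24,0.19,0],[0,-0.31,0.19,0],[0,-0.38,0.19,0]])

```text
time: 21.62
tool_pos: [0.469, 0.0382, 0.2069]
ee_rot: [3.141, -0.002, 0.2]
wrist_force: [-0.4, 0.0, -1.3]
width: 0.0138
finger_force: 30.0
```

Request:
arm_command(targets=[[0,-0.07,0,0],[0,-0.14,0,0],[0,-0.21,0,0],[0,-0.28,0,0],[0,-0.35,0,0.01],[0,-0.41,0,0.02],[0,-0.41,0,0.02],[0,-0.41,0,0.02]])

```text
time: 22.28
tool_pos: [0.4685, -0.1665, 0.2056]
ee_rot: [-3.141, 0.001, 0.238]
wrist_force: [0.2, -0.1, -1.9]
width: 0.014
finger_force: 30.0
```

```bash
python3 look.py; ls -t pics | head -2; python3 -c "
import cv2,glob,os
f=sorted(glob.glob('pics/top_*'),key=os.path.getmtime)[-1]
a=cv2.imread(f);cv2.imwrite('pics/v8.png',cv2.resize(a[190:300,50:200],(750,550)))"
```

```text
22.2833 [ 0.4685 -0.1665  0.2056] [-3.141e+00  1.000e-03  2.380e-01]
top [329. 174.] 166 [ 0.658 -0.187] pan -0.472 -0.056
top [262. 214.] 161 [ 0.563 -0.034] pan -0.3 -0.001
top [130. 233.] 68 [0.515 0.265] pan 0.001 -0.027
top [124. 246.] 77 [0.487 0.278] pan 0.02 -0.002
top [127. 257.] 139 [0.462 0.27 ] pan 0.019 0.024
scene_22.3.png
top_22.3.png
```

View pics/v8.png

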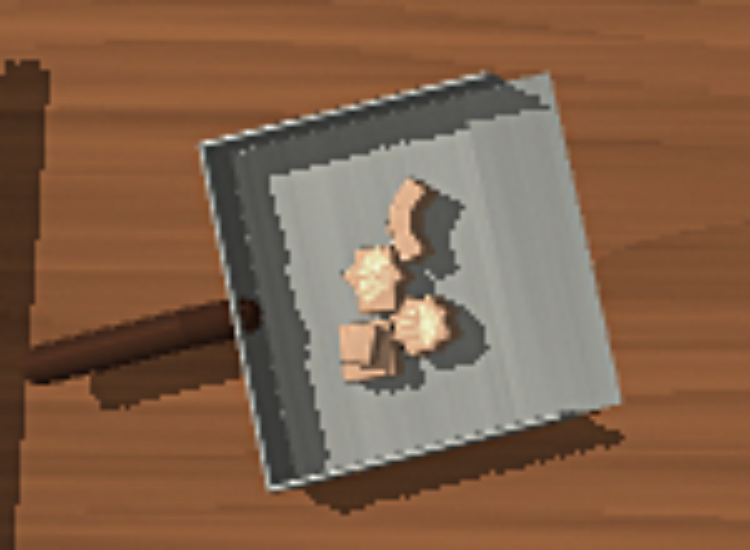

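The picture shows all four chips on the pan floor, around crop (340–460, 180–380) and well past the sill line at x≈500. Next the scraper goes back above the caddy.

Request:
arm_command(targets=[[0.003,-0.07,0,0],[0.006,-0.14,0,0],[0.009,-0.21,0,0],[0.012,-0.28,0,0],[0.015,-0.35,0,0],[0.018,-0.41,0,0],[0.021,-0.447,0,0],[0.021,-0.447,0,0]])

```text
time: 23.05
tool_pos: [0.4796, -0.3906, 0.2049]
ee_rot: [3.141, 0.001, 0.24]
wrist_force: [-0.1, 0.7, -1.5]
width: 0.014
finger_force: 30.0
```

Request:
arm_command(targets=[[0,0,0,0],[0,0,0,0],[0,0,-0.04,0],[0,0,-0.07,0],[0,0,-0.08,0],[0,0,-0.08,0],[0,0,-0.08,0]])

```text
time: 23.63
tool_pos: [0.4799, -0.3873, 0.1666]
ee_rot: [3.141, -0.0, 0.243]
wrist_force: [0.4, -0.1, -1.1]
width: 0.0137
finger_force: 30.0
```

Run:
```python
from h import *
o=robot.get_obs(); print(o["time"],o["tool_pos"].round(4),o["ee_rot"].round(3))
a=robot.snapshot("top")[:,:,::-1]; b=robot.snapshot("wrist")[:,:,::-1]; c=robot.snapshot("scene")[:,:,::-1]
cv2.imwrite("pics/v9.png",np.hstack([cv2.resize(c[100:200,120:220],(400,400)),cv2.resize(b[130:280,220:370],(400,400))]))
```

```text
23.6333 [ 0.4799 -0.3873  0.1666] [ 3.141 -0.     0.243]
```

View pics/v9.png

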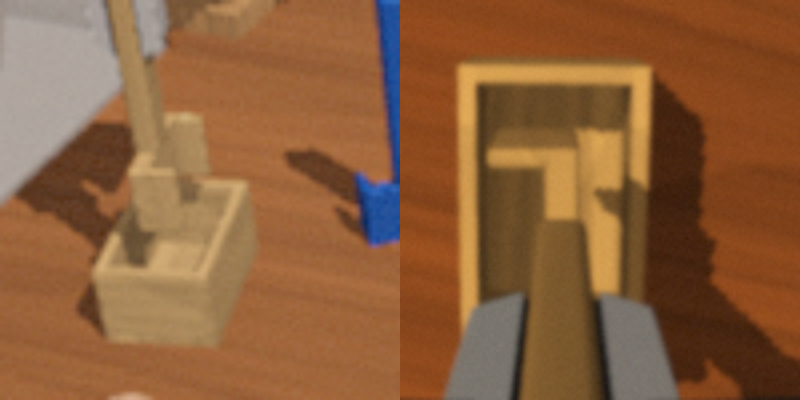

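The scraper is square over the caddy opening, with its foot inside the rim all round. I'll lower it with a 2 mm shift to the right.

Request:
arm_command(targets=[[0,-0.005,0,0],[0,-0.005,-0.03,0],[0,-0.005,-0.06,0],[0,-0.005,-0.09,0],[0,-0.005,-0.108,0],[0,-0.005,-0.114,0],[0,-0.005,-0.114,0],[0,-0.005,-0.114,0]])

```text
time: 24.45
tool_pos: [0.4798, -0.3914, 0.1098]
ee_rot: [3.14, -0.001, 0.242]
wrist_force: [-0.4, 0.5, -2.2]
width: 0.0139
finger_force: 30.0
```

Request:
arm_command(targets=[[0,0,0,0],[0,0,0,0],[0,0,0,0],[0,0,0,0]])

```text
time: 24.78
tool_pos: [0.4798, -0.3911, 0.1097]
ee_rot: [3.141, -0.001, 0.242]
wrist_force: [0.9, 0.3, -2.1]
width: 0.0136
finger_force: 30.0
```

Request:
arm_command(targets=[[0,0,-0.0024,0],[0,0,-0.0024,0],[0,0,-0.0024,0]])

```text
time: 25.03
tool_pos: [0.4794, -0.3908, 0.1077]
ee_rot: [-3.141, 0.0, 0.242]
wrist_force: [0.5, -0.7, -1.6]
width: 0.0141
finger_force: 30.0
```

Request:
arm_command(targets=[[0,0,0,0],[0,0,0,0],[0,0,0,0],[0,0,0,0],[0,0,0,0],[0,0,0,0],[0,0,0,0],[0,0,0,0]], claw=0.6)

```text
time: 25.7
tool_pos: [0.4795, -0.3909, 0.1078]
ee_rot: [3.141, -0.0, 0.242]
wrist_force: [-0.4, 0.7, 0.1]
width: 0.0377
finger_force: 0.0
```

Request:
arm_command(targets=[[0,0,0.03,0],[0,0,0.08,0],[0,0,0.14,0],[0,0,0.2,0],[0,0,0.26,0],[0,0,0.28,0],[0,0,0.28,0],[0,0,0.28,0]])

```text
time: 26.37
tool_pos: [0.4795, -0.3909, 0.2472]
ee_rot: [-3.142, 0.0, 0.242]
wrist_force: [-0.2, 0.5, -0.8]
width: 0.0375
finger_force: 0.0
```

```bash
python3 look.py
python3 - <<'E'
from h import *
import glob,os
o=robot.get_obs(); print(o["time"],o["width"])
b=robot.snapshot("wrist")[:,:,::-1]; c=cv2.imread(sorted(glob.glob('pics/scene_*'),key=os.path.getmtime)[-1])
cv2.imwrite("pics/v10.png",np.hstack([cv2.resize(c[95:195,110:210],(400,400)),cv2.resize(b[130:280,220:370],(400,400))]))
E
```

```text
26.3667 [ 0.4795 -0.3909  0.2472] [-3.142  0.     0.242]
top [328. 174.] 146 [ 0.658 -0.185] pan -0.47 -0.056
top [262. 214.] 156 [ 0.563 -0.034] pan -0.3 -0.001
top [130. 233.] 67 [0.516 0.265] pan 0.001 -0.027
top [124. 246.] 69 [0.486 0.278] pan 0.021 -0.002
top [127. 257.] 140 [0.462 0.269] pan 0.019 0.024
26.4667 0.037757540937113934
```

View pics/v10.png

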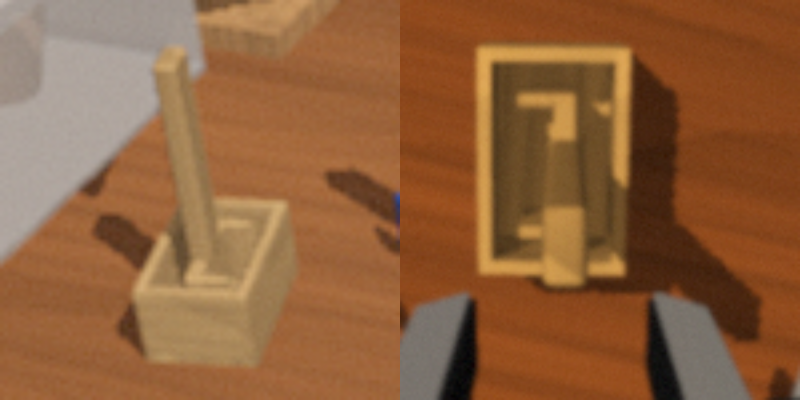

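The scraper stands upright on the caddy floor, centred and free of the gripper, and the four chips lie in the pan. I'm handing the job in.

```bash
python3 -c "
from bench import robot
print(robot.close_job())"
```

```text
the job is handed in; nothing more can be done
None
```

I handed the job in at about 26 s: the last camera check showed all four chips in the dustpan and the scraper standing upright in its caddy, let go; the judge's result was not returned.

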